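# Roll a tomato to the middle of a frying pan held over the burner

## Robot

A 7-joint arm with a two-finger parallel gripper is mounted at the origin on the work surface. World frame = base frame: x ahead of the robot, y to its left, z up, the work surface at z = 0. Lengths are in m, angles in rad, forces in N, time in s.
With the tool pointing down it reaches from about 0.425 to 0.875 m from the base axis. Payload 4.7 kg.
Tool frame: the origin (TCP) lies midway between the tips of the shut fingers; the grasp point (between the pads) lies 19 mm behind it; z points along the fingers, y is the line along which they close (so a half turn about z gives the same grasp; the last joint's range is limited). The gripper opens to 87 mm and grips with 3 to 60 N. Pads are 19 mm wide; open, the fingers measure 117 mm over their backs; the gripper's body (75 mm by 190 mm) begins 51 mm behind the grasp point.
Start: joints at [-1.096, 0.321, -0.07, 1.45, 0.023, 1.371, -0.057], TCP at [0.289, 0.582, 0.223] pointing down, gripper open.
Joint ranges: [-2.86, 2.86], [-0.3, 2.09], [-1.38, 1.24], [0.06, 2.45], [-1.56, 4.7], [0.09, 2.05], [-2.69, 2.69]. Speed limits (rad/s): [2.57, 2.57, 3.14, 3.14, 3.14, 3.14, 3.14].

## Interface

Orientations are given as a rotation vector (axis times angle).
In Python, from bench import ctrl gives the robot as it stands. The module is installed in compiled form; this text tells all that it offers.
- The arm moves only by the tool carry_out, never from a script. Its argument "steps" is a list of rows, each a list of 7 numbers: the turn, a rotation vector about the world's x, y, z in degrees, then the shift along the world's x, y, z in cm, then the opening, from 0 (shut) to 1 (fully open). A call has 1 to 12 rows; each row is the pose to reach, as a shift and turn from the pose commanded when the call began; what a row does not reach only later rows make up. A row lasts 1/10 s, in which the tool goes at most 50 mm and 8.59 degrees, less where a joint would pass 70% of its speed; a pose out of reach is approached as far as the arm can. A call with a gripper value outside its range is refused whole. The fingers move at their own pace and stop on an object; "squeeze" is the grip in N (left out, the last holds). Time passes only in rows, so rows that repeat a pose let the fingers close. It gives the time, the measured TCP pose, the force, the opening and the grip force at its end, in the units of the state.
- ctrl.get_state(): the state, without advancing time (a new reading comes with each control period).
- ctrl.get_image(name): name is "scene" or "top"; returns a dict with "pixels" (400x640x3 uint8, red, green, blue), "camera_matrix" (3x3 intrinsics, pixels), "k1" (the pictures are not rectified: a ray, as slopes to the right and down, at radius r is drawn at 1 + k1 r^2 times it, then the intrinsics apply), "cam_to_world" (4x4, takes a point from camera to world coordinates). Camera axes: x right, y down, z forward; pixel columns grow to the right and rows downward; lengths in m; the calibration is good to about 2 mm. A picture is of the moment at which its call begins. There is no depth.
- ctrl.close_job(): hands the job in; it is judged then, once.
The state is a dict: "time": time; "joint_positions": joint angles; "qd": joint speeds; "joint_torque": joint torques, N m; "position": TCP position; "tool_rot": TCP orientation; "ft_force": force on the tool from outside, world axes, zero at the start; "torque": the same for the moment, N m; "grip_width": opening from 0.0 (shut) to 1.0 (fully open); "grip_force": force on a finger pad.
Only numpy, scipy, OpenCV 4.12 (cv2) and the standard library are available. Lean on these libraries where they do the work, as an engineer would, in place of code of your own. Each camera call takes 0.05 s, during which the arm holds its last target. There are 200 camera calls.

## Task

Pick up the frying pan by its handle and carry it, with the tomato in it, across to the free burner. Hold it there a few centimetres clear of the pan support and, only by gently tilting and moving the pan, roll the tomato away from the wall and keep it in the middle of the pan, within 40 mm of the pan's centre, for eight seconds without a break. Then set the pan down gently and upright, centred on that burner with the tomato still in it, and let go; do not touch the tomato and leave everything else where it is.

Things in the scene. Friction and masses are not known exactly. Their poses are not given: they have to be found in the camera images.
- pan: Black 24 cm frying pan, about 0.34 kg with its handle, standing on burner_1 at the start. Origin at the centre of its underside, z up, handle along -x; mass centre at x = -64 mm. Flat floor of 92 mm radius, 4 mm above the origin; flared wall up to the rim, 121 mm radius, 38 mm above the origin. Handle: see pan_grip.
- pan_grip (a point): Point on the pan's handle, a straight level black bar 20 mm wide (y) and 24 mm high, from 140 to 305 mm behind the pan's centre, its centre line 52 mm above the pan's origin. This point is on that line at x = -160 mm: a good place to grip from above, the fingers closing across the bar. Axes as the pan's. Grip hard (90 N or more), or the pan turns in the fingers.
- tomato: Round tomato, 52 mm across, about 70 g, loose in the pan; origin at its centre (axes turn as it rolls). Starts at rest on the floor of the pan near the wall. Rolls freely (resistance 0.004 of its weight): a tilt of the pan accelerates it by 7 m/s2 per rad (5/7 g), and if the pan accelerates it lags by 5/7 of that. It meets the wall at about 82 mm from the pan's axis.
- burner_1: Counter-top gas burner, fixed: stainless case 300 x 300 mm with a black cast-iron pan support on top; origin at the centre of its underside, on the work surface; z up. The support's fingers are flush and level, their tops (where a pan stands) 95 mm above the origin. The pan stands on this one at the start.
- burner_2: Counter-top gas burner, fixed: stainless case 300 x 300 mm with a black cast-iron pan support on top; origin at the centre of its underside, on the work surface; z up. The support's fingers are flush and level, their tops (where a pan stands) 95 mm above the origin. This is the free one, where the pan must go.
- salt: Bystander, to be left alone: small glass jar with a steel cap, 60 mm wide, 62 mm high; origin at the centre of its underside.
- mill: Bystander, to be left alone: wooden pepper mill, 195 mm high; origin at the centre of its underside.
- oil: Bystander, to be left alone: green oil bottle, 235 mm high; origin at the centre of its underside.
- stockpot: Bystander, to be left alone: steel pot, 200 mm wide, 125 mm high; origin at the centre of its underside.
- bowl: Bystander, to be left alone: white bowl, 150 mm wide, 55 mm high; origin at the centre of its underside.
- plates: Bystander, to be left alone: stack of white plates, 210 mm wide, 48 mm high; origin at the centre of its underside.
- spatula: Bystander, to be left alone: spatula lying flat; origin at the centre of its underside, under its middle.
Things that resemble listed ones, but are neither listed nor needed, are in the scene too. Of the things that look like the tomato, the smaller one is meant.

How it is judged:
On the way, in this order (a step that is already met when the one before it is completed fails the run):
1. the pan is lifted clear of the first burner (z of pan in the frame of burner_1 above 0.107 m and distance between tomato and pan below 0.13 m), for 0.2 s.
2. held clear above the free burner (underside 8 to 100 mm over its support, pan's centre within 60 mm of the burner's), the tomato stays within 40 mm of the pan's centre for eight seconds (z of pan in the frame of burner_2 between 0.103 and 0.195 m and horizontal distance between pan and burner_2 below 0.06 m and horizontal distance between tomato and pan below 0.04 m), for 8 s.
At the end, for the whole second after the job is handed in: The pan stands released and still on the free burner's support, level within 0.05 rad and centred within 30 mm, with the tomato in it (horizontal distance between pan and burner_2 below 0.03 m and z of pan in the frame of burner_2 between 0.09 and 0.101 m and angle between pan's own z axis and vertical below 0.05 rad and linear speed of pan below 0.02 m/s and distance between tomato and pan below 0.13 m and z of tomato in the frame of pan above 0.02 m); the robot touches nothing.
It fails at once if the tomato leaves the pan (distance between tomato and pan above 0.14 m).
It fails at once if the pan is tipped by more than 0.35 rad (angle between pan's own z axis and vertical above 0.35 rad).
It fails at once if the robot touches the tomato (contact force between any of the fingers, the arm and tomato above 0.3 N).
It fails at once if the pan is slammed on a burner (over 60 N) (contact force between pan and burner_1 above 60 N or contact force between pan and burner_2 above 60 N).
It fails at once if another thing on the worktop is moved by more than 30 mm or knocked over (distance of any of salt, mill, oil, stockpot, bowl, plates, spatula from where it was at the start of the episode above 0.03 m or angle between any of salt, mill, oil, stockpot, bowl, plates, spatula's own z axis and vertical above 0.3 rad).
It also fails if it takes over 72 s, if anything falls off the work surface, if the arm or the gripper's body presses on something with over 40 N, if the wrist force passes 120 N, or if a joint passes its speed limit or range.

## Working session

There is one attempt and no reset: what is moved stays moved. The work goes in short steps, Python scripts to look and compute and a tool call to move; the robot and the scene stay as the last step left them, time stands still between calls to the robot, and variables do not carry over. Pictures are saved under pics/ and viewed, at most 10 in all, crops included, and the job is handed in when it is done.

Besides the shell and the picture viewer there is one more tool, called after "Request:" in YAML: its name, and indented under it one key for each argument. carry_out: Moves the arm, as the interface text tells. Its arguments: {"type":"object","properties":{"steps":{"type":"array","items":{"type":"array","items":{"type":"number"}}},"squeeze":{"type":"number"}},"required":["steps"]}

```bash
mkdir -p pics; python3 - <<'E'
from bench import ctrl
import cv2,pickle
s=ctrl.get_state();print({k:s[k] for k in('time','position','tool_rot','grip_width','grip_force','ft_force')})
for n in('scene','top'):
    d=ctrl.get_image(n);pickle.dump(d,open(n+'.pkl','wb'))
    cv2.imwrite(f'pics/{n}0.png',d['pixels'][:,:,::-1]);print(n,d['camera_matrix'],d['k1'],d['cam_to_world'])
E
```

```text
{'time': 0.0, 'position': array([0.28884078, 0.5816864 , 0.22147468]), 'tool_rot': array([-7.17329777e-01, -3.05827958e+00,  2.92197550e-03]), 'grip_width': 0.9955512697829152, 'grip_force': 0.0, 'ft_force': array([-0.18247203,  0.35358404,  0.0504228 ])}
scene [[427.34072455   0.         319.74463041]
 [  0.         427.34072455 203.00958657]
 [  0.           0.           1.        ]] -0.03131641243132894 [[-0.77232306  0.52935372 -0.35114346  1.08058887]
 [ 0.63510866  0.63267232 -0.44312833  0.66046215]
 [-0.01241288 -0.56525248 -0.82482456  1.37659981]
 [ 0.          0.          0.          1.        ]]
top [[432.04892014   0.         319.88875287]
 [  0.         432.04892014 195.74893815]
 [  0.           0.           1.        ]] -0.08645408500210937 [[ 0.02505694 -0.98954443  0.14203507  0.34538817]
 [-0.99962105 -0.02642106 -0.00772602 -0.00460703]
 [ 0.01139795 -0.14178766 -0.98983147  1.56088511]
 [ 0.          0.          0.          1.        ]]
```

View pics/scene0.png

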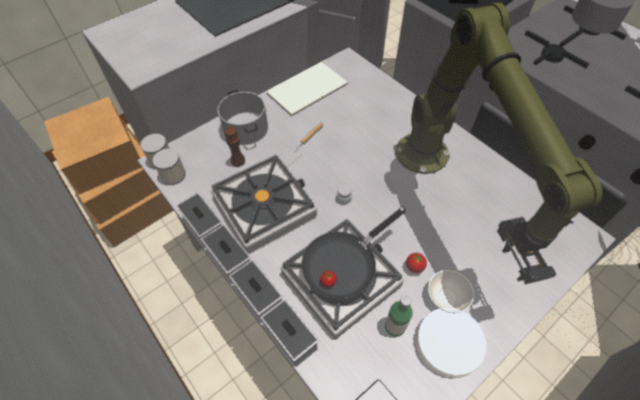

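View pics/top0.png

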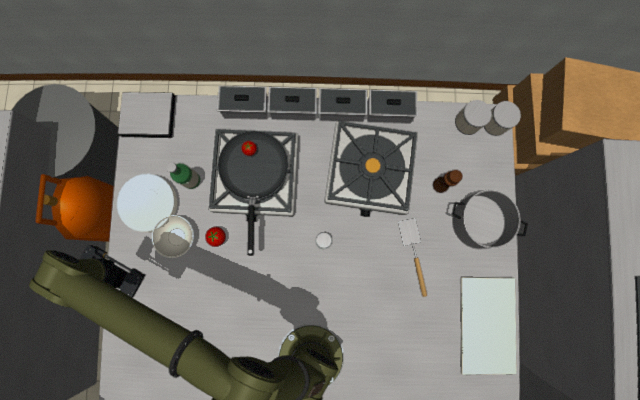

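The top view shows the pan at about (253,166) with its handle down to (250,250), and the free burner at (373,165). There are two tomato-like things: (249,149), in the pan and smaller, and (216,236), on the worktop and larger. The one in the pan fits the description. I'll enlarge that area to confirm.

```bash
cat > h.py <<'E'
import numpy as np,cv2,pickle
def ray(d,uv):
    uv=np.atleast_2d(np.array(uv,float));K=d['camera_matrix']
    p=cv2.undistortPoints(uv.reshape(-1,1,2),K,np.array([d['k1'],0,0,0,0.])).reshape(-1,2)
    M=d['cam_to_world'];r=np.c_[p,np.ones(len(p))]@M[:3,:3].T
    return M[:3,3],r
def plane(d,uv,z):
    o,r=ray(d,uv);return o+r*((z-o[2])/r[:,2])[:,None]
def proj(d,P):
    M=d['cam_to_world'];q=(np.atleast_2d(P)-M[:3,3])@M[:3,:3]
    s=q[:,:2]/q[:,2:];s=s*(1+d['k1']*(s**2).sum(1,keepdims=True));K=d['camera_matrix']
    return s*[K[0,0],K[1,1]]+[K[0,2],K[1,2]]
def red(d):
    p=d['pixels'].astype(int);m=((p[...,0]>90)&(p[...,0]>2.2*p[...,1])&(p[...,0]>2.2*p[...,2])).astype(np.uint8)
    n,l,s,c=cv2.connectedComponentsWithStats(m)
    return [(s[i,4],c[i]) for i in range(1,n) if s[i,4]>40]
E
python3 - <<'E'
from h import *
d=pickle.load(open('top.pkl','rb'))
for a,c in red(d): print(a,c,plane(d,c,.125),plane(d,c,.03))
cv2.imwrite('pics/crop1.png',cv2.resize(d['pixels'][115:265,195:425,::-1],None,fx=3.4,fy=3.4,interpolation=cv2.INTER_CUBIC))
s=pickle.load(open('scene.pkl','rb'))
for a,c in red(s): print('s',a,c,plane(s,c,.125))
print(plane(d,[[253,166],[373,165],[250,250]],.13))
E
```

```text
135 [248.32592593 147.9037037 ] [[0.71000956 0.23278826 0.125     ]] [[0.73413338 0.24849464 0.03      ]]
95 [ 41.21052632 190.02105263] [[0.54568357 0.95245487 0.125     ]] [[0.55893537 1.01577531 0.03      ]]
1755 [ 76.67806268 206.83931624] [[0.49087893 0.81536744 0.125     ]] [[0.50050479 0.869618   0.03      ]]
228 [214.93421053 236.50438596] [[0.40534498 0.32943216 0.125     ]] [[0.4093118  0.35153262 0.03      ]]
s 174 [416.17241379 262.7183908 ] [[0.45715873 0.36935707 0.125     ]]
s 141 [328.05673759 278.80851064] [[0.71245907 0.2297981  0.125     ]]
[[ 0.64626943  0.21289923  0.13      ]
 [ 0.66082628 -0.19319409  0.13      ]
 [ 0.36417862  0.20974814  0.13      ]]
```

View pics/crop1.png

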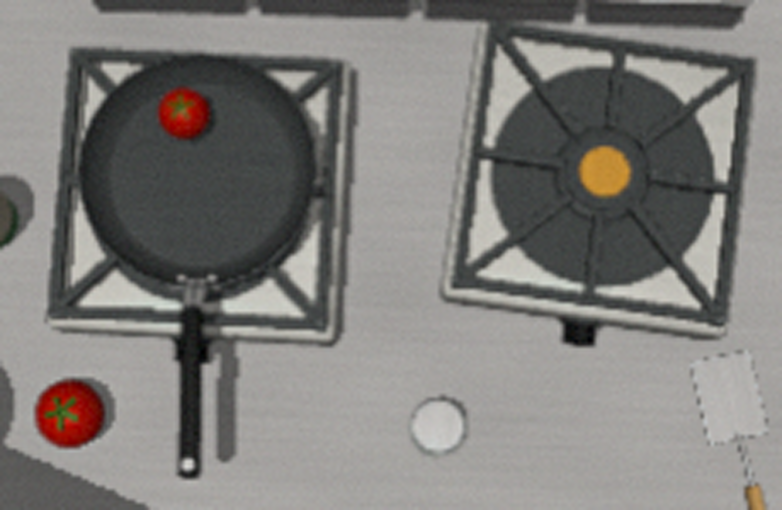

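The crop confirms it. The small tomato sits in the pan at crop (184,112), and the larger decoy is on the worktop at crop (70,412). The pan rim spans about crop x 80–316, the handle end is at (188,470), and burner_2's spokes cross at (604,171).

```bash
python3 - <<'E'
from h import *
d=pickle.load(open('top.pkl','rb'));s=pickle.load(open('scene.pkl','rb'))
c=lambda *p:[[x/3.4+195-.35,y/3.4+115-.35] for x,y in p]
R=plane(d,c((79,178),(317,175),(198,54),(130,78),(268,78)),.133);print('rim',R.round(4))
from scipy.optimize import least_squares as L
for r in(.121,.118): f=L(lambda v:np.hypot(*(R[:,:2]-v).T)-r,[.65,.21]);print(f.x,f.fun.round(4))
H=plane(d,c((188,474),(190,420),(191,330)),.159);print('handle',H.round(4))
a=H[2]-H[0];print('yaw',np.degrees(np.arctan2(a[1],a[0])))
print('b2',plane(d,c((604,171)),.09).round(4),plane(d,c((488,27),(752,62),(720,325),(455,288)),.095).mean(0))
print('b2 scene cap',plane(s,[[262,196]],.085))
# two-view tomato
A=[ray(d,[248.3,147.9]),ray(s,[328.06,278.8])]
o1,r1=A[0][0],A[0][1][0];o2,r2=A[1][0],A[1][1][0]
t=np.linalg.lstsq(np.c_[r1,-r2],o2-o1,rcond=None)[0];print('tom',o1+r1*t[0],o2+r2*t[1])
# burner case geometry: scene-side handle ends
print('sc handle',plane(s,[[404,211],[371,238]],.159))
cv2.imwrite('pics/crop2.png',cv2.resize(s['pixels'][150:340,200:420,::-1],None,fx=3.1,fy=3.1,interpolation=cv2.INTER_CUBIC))
E
```

```text
rim [[0.6392 0.3313 0.133 ]
 [0.6483 0.0947 0.133 ]
 [0.7695 0.219  0.133 ]
 [0.7429 0.2862 0.133 ]
 [0.7463 0.1475 0.133 ]]
[0.64689956 0.21346833] [-0.0029 -0.0022  0.0017 -0.0005 -0.0017]
[0.65021631 0.21359387] [ 0.0003  0.0009  0.0014 -0.0003 -0.0014]
handle [[0.3508 0.205  0.159 ]
 [0.4019 0.2054 0.159 ]
 [0.488  0.2084 0.159 ]]
yaw 1.4077237900623043
b2 [[ 0.6698 -0.196   0.09  ]] [ 0.66608602 -0.1957616   0.095     ]
b2 scene cap [[ 0.67525621 -0.19552885  0.085     ]]
tom [0.70993548 0.23282248 0.12533429] [0.71259003 0.22996683 0.1255361 ]
sc handle [[0.36313756 0.21590376 0.159     ]
 [0.52180891 0.22084284 0.159     ]]
```

View pics/crop2.png

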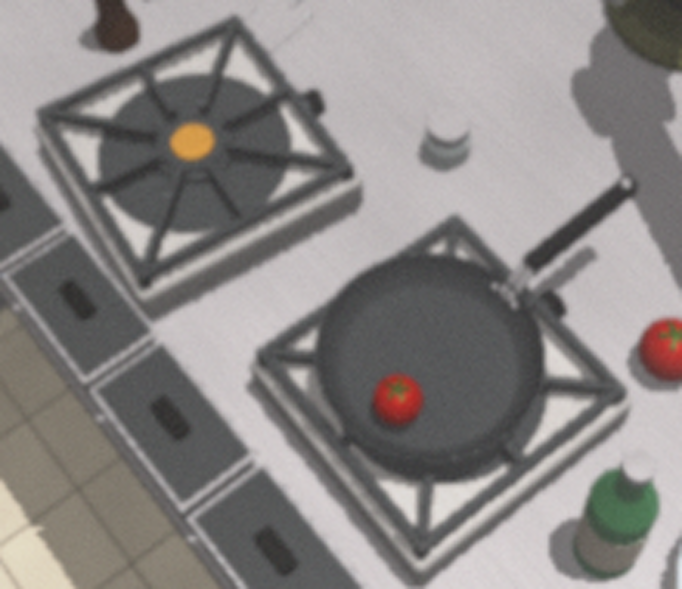

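The scene crop agrees with the top view: the pan is on the near burner with the small tomato at crop (398,400), and the free burner's cap is at (193,141). Next I move above the handle.

Request:
carry_out:
  steps:
    - [0,0,3,1,-2,1,1]
    - [0,0,6,3,-6,2,1]
    - [0,0,9,5.5,-10.5,3,1]
    - [0,0,12,8,-15,3,1]
    - [0,0,15,10.5,-19.5,3,1]
    - [0,0,18,13,-24,3,1]
    - [0,0,21,15.5,-28.5,3,1]
    - [0,0,24,17.7,-33,3,1]
    - [0,0,27,19.4,-36,3,1]
    - [0,0,27.8,20.1,-37.2,3,1]
    - [0,0,27.8,20.2,-37.3,3,1]
    - [0,0,27.8,20.2,-37.3,3,1]
  squeeze: 60

```text
time: 1.3
position: [0.4905, 0.2099, 0.2522]
tool_rot: [0.038, -3.14, -0.001]
ft_force: [-0.2, 1.0, 1.0]
grip_width: 1.0
grip_force: 0.0
```

```bash
python3 - <<'E'
from bench import ctrl
from h import *
from scipy.spatial.transform import Rotation as Ro
s=ctrl.get_state();print(s['time'],s['position'].round(4),Ro.from_rotvec(s['tool_rot']).as_matrix().round(4))
im={n:ctrl.get_image(n) for n in('top','scene')}
a=im['top']['pixels'][100:280,180:380,::-1];b=im['scene']['pixels'][160:340,260:460,::-1]
cv2.imwrite('pics/c3.png',cv2.resize(np.hstack([a,b]),None,fx=2,fy=2,interpolation=cv2.INTER_CUBIC))
E
```

```text
1.3 [0.4905 0.2099 0.2522] [[-9.997e-01 -2.430e-02 -9.000e-04]
 [-2.430e-02  9.997e-01  5.000e-04]
 [ 9.000e-04  5.000e-04 -1.000e+00]]
```

View pics/c3.png

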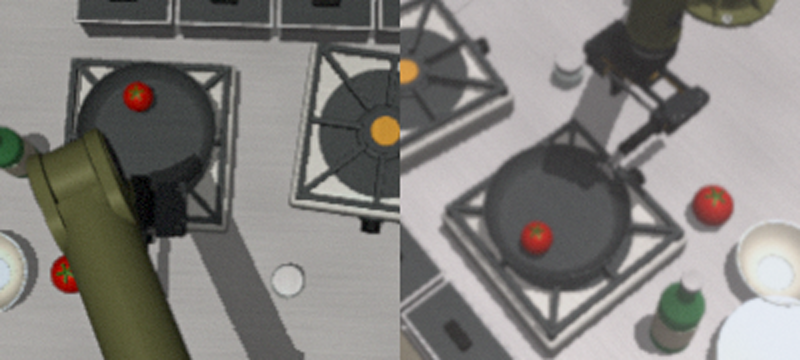

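The picture shows the gripper above the handle, with the fingers on either side of the bar in the scene view at about (640,130), and the tomato still in the pan at (537,238). I'll descend and grip.

Request:
carry_out:
  steps:
    - [0,0,0,0,0,-2,1]
    - [0,0,0,0,0,-5,1]
    - [0,0,0,0,0,-8,1]
    - [0,0,0,0,0,-10.5,1]
    - [0,0,0,0,0,-12,1]
    - [0,0,0,0,0,-12.4,1]
    - [0,0,0,0,0,-12.4,1]
    - [0,0,0,0,0,-12.4,0.6]
    - [0,0,0,0,0,-12.4,0.4]
    - [0,0,0,0,0,-12.4,0.3]
    - [0,0,0,0,0,-12.4,0]
    - [0,0,0,0,0,-12.4,0]
  squeeze: 60

```text
time: 2.6
position: [0.4912, 0.2092, 0.1289]
tool_rot: [-0.038, 3.141, 0.001]
ft_force: [0.4, 0.3, 0.3]
grip_width: 0.632
grip_force: 0.0
```

Request:
carry_out:
  steps:
    - [0,0,0,0,0,0,0]
    - [0,0,0,0,0,0,0]
    - [0,0,0,0,0,0,0]
    - [0,0,0,0,0,0,0]

```text
time: 3.0
position: [0.4911, 0.2092, 0.1286]
tool_rot: [0.038, -3.141, -0.0]
ft_force: [-0.1, -0.5, -0.4]
grip_width: 0.263
grip_force: 0.0
```

```bash
python3 - <<'E'
from bench import ctrl
s=ctrl.get_state();print({k:s[k] for k in('time','position','tool_rot','grip_width','grip_force','ft_force','torque')})
E
```

```text
{'time': 3.0, 'position': array([0.49105291, 0.20919874, 0.12856122]), 'tool_rot': array([ 3.82639597e-02, -3.14133544e+00, -1.24220460e-04]), 'grip_width': 0.2628948764824511, 'grip_force': 0.0, 'ft_force': array([-0.14359922, -0.49868079, -0.43563939]), 'torque': array([ 0.02425973, -0.04360542,  0.00815639])}
```

Request:
carry_out:
  steps:
    - [0,0,0,0,0,0,0]
    - [0,0,0,0,0,0,0]
    - [0,0,0,0,0,0,0]
    - [0,0,0,0,0,0,0]
    - [0,0,0,0,0,0,0]
  squeeze: 60

```text
time: 3.5
position: [0.491, 0.2091, 0.1285]
tool_rot: [0.038, -3.141, 0.0]
ft_force: [-0.4, -0.6, 0.7]
grip_width: 0.227
grip_force: 60.0
```

The pad force is 60 N, the gripper's limit, although the task asks for 90 N or more. I'll lift slowly and check whether the pan droops.

Request:
carry_out:
  steps:
    - [0,0,0,0,0,0.2,0]
    - [0,0,0,0,0,0.6,0]
    - [0,0,0,0,0,1.2,0]
    - [0,0,0,0,0,1.8,0]
    - [0,0,0,0,0,2.4,0]
    - [0,0,0,0,0,2.8,0]
    - [0,0,0,0,0,3,0]
    - [0,0,0,0,0,3,0]

```text
time: 4.3
position: [0.4912, 0.2093, 0.1589]
tool_rot: [-0.038, 3.141, 0.001]
ft_force: [0.6, 0.2, -3.5]
grip_width: 0.223
grip_force: 60.0
```

```bash
cat > look.py <<'E'
from bench import ctrl
from h import *
import sys
from scipy.spatial.transform import Rotation as Ro
def tri(dt,ds,p,q):
    o1,r1=ray(dt,p);o2,r2=ray(ds,q);t=np.linalg.lstsq(np.c_[r1[0],-r2[0]],o2-o1,rcond=None)[0]
    return (o1+r1[0]*t[0]+o2+r2[0]*t[1])/2
def st():
    s=ctrl.get_state();print('t',round(s['time'],2),'p',s['position'].round(4),'rot',np.degrees((Ro.from_rotvec(s['tool_rot'])*Ro.from_rotvec([.0382,-3.14135,0]).inv()).as_rotvec()).round(2),'F',s['ft_force'].round(1),'T',s['torque'].round(2),'g',round(s['grip_width'],3),round(s['grip_force'],1))
    return s
if __name__=='__main__':
    st();im={n:ctrl.get_image(n) for n in('top','scene')}
    for n in im: print(n,[(int(a),c.round(1).tolist()) for a,c in red(im[n]) if a<250])
    pickle.dump(im,open('last.pkl','wb'))
    if len(sys.argv)>1:
        a=im['top']['pixels'][100:280,180:380,::-1];b=im['scene']['pixels'][130:310,220:420,::-1]
        cv2.imwrite(f'pics/{sys.argv[1]}.png',cv2.resize(np.hstack([a,b]),None,fx=2,fy=2,interpolation=cv2.INTER_CUBIC))
E
python3 look.py c4
```

```text
t 4.3 p [0.4912 0.2093 0.1589] rot [ 0.02 -0.03  0.01] F [ 0.6  0.2 -3.5] T [-0.02  0.49  0.03] g 0.223 60.0
top [(149, [246.9, 145.4]), (118, [40.6, 195.3]), (209, [214.3, 236.7])]
scene [(168, [416.2, 262.7]), (151, [328.1, 275.5])]
```

View pics/c4.png

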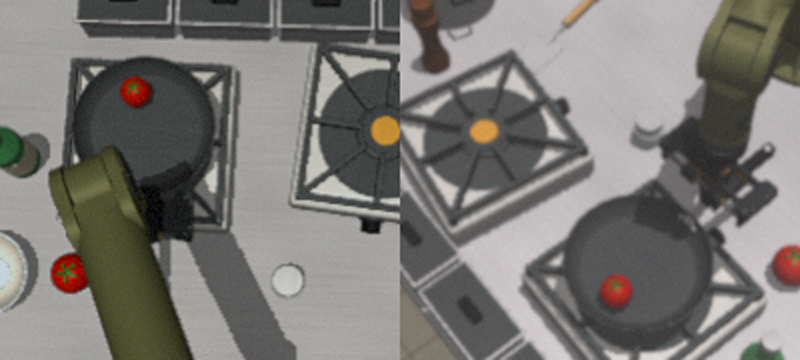

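The pan is clear of the burner and held, with the tomato at about (615,292) in the scene half, near its old place. Next I compute how much the pan droops.

```bash
python3 - <<'E'
from look import *
d0,s0=(pickle.load(open(n+'.pkl','rb')) for n in('top','scene'))
g=lambda d,z,c:min(red(d),key=lambda q:np.hypot(*(q[1]-c)))[1]
print('before',tri(d0,s0,g(d0,0,(248,148)),g(s0,0,(328,279))).round(4))
for i in range(4):
    a=ctrl.get_image('top');b=ctrl.get_image('scene')
    print('now',tri(a,b,g(a,0,(247,145)),g(b,0,(328,276))).round(4))
st()
E
```

```text
before [0.7113 0.2313 0.1253]
now [0.7119 0.2317 0.1523]
now [0.7119 0.2316 0.1526]
now [0.7121 0.2316 0.152 ]
now [0.7125 0.232  0.1523]
t 4.8 p [0.491  0.2092 0.1585] rot [-0.    0.01  0.01] F [ 0.1 -0.9 -4.2] T [0.04 0.38 0.  ] g 0.229 60.0
```

The droop is under about 0.013 rad and the tomato is at rest, about 61 mm forward and 18 mm left of the pan's centre. A fast rest-to-rest pan move of distance d shifts the tomato by −5/7 d relative to the pan, so I'll centre it with one now.

Request:
carry_out:
  steps:
    - [0,0,0,0.5,0.1,0,0]
    - [0,0,0,2.9,0.7,0,0]
    - [0,0,0,6.3,1.5,0,0]
    - [0,0,0,8.7,2.1,0,0]
    - [0,0,0,9.2,2.2,0,0]
    - [0,0,0,9.2,2.2,0,0]
    - [0,0,0,9.2,2.2,0,0]

```text
time: 5.5
position: [0.5822, 0.231, 0.1581]
tool_rot: [0.038, -3.14, 0.001]
ft_force: [0.5, -0.5, -3.6]
grip_width: 0.224
grip_force: 60.0
```

```bash
cat > m.py <<'E'
# tomato relative to the pan (world axes), from n image pairs: mean offset and velocity
from look import *
n=int(sys.argv[1]) if len(sys.argv)>1 else 3
T=[];P=[]
for i in range(n):
    s0=ctrl.get_state();a=ctrl.get_image('top');b=ctrl.get_image('scene')
    p=s0['position']; R=Ro.from_rotvec(s0['tool_rot']).as_matrix()
    c=p+R@np.array([-.16,0,0]);z=p[2]-.003
    q=[]
    for d in(a,b):
        e=proj(d,[c[0],c[1],z])[0]
        r=[k for k in red(d) if np.hypot(*(k[1]-e))<45 and k[0]<400]
        if r: r=max(r,key=lambda k:k[0]);q.append(plane(d,r[1],z)[0][:2])
        else: q.append([np.nan]*2)
    T.append(s0['time']);P.append(np.array(q)-c[:2])
P=np.array(P);T=np.array(T)
print('top mm',(P[:,0]*1e3).round(1).tolist(),'scene',(P[:,1]*1e3).round(1).tolist())
m=np.nanmean(P,1);f=np.polyfit(T-T[-1]-.1,m,1)
print('rel mm now',(f[1]*1e3).round(1),'vel mm/s',(f[0]*1e3).round(1));s=st()
print('pan centre',(s['position']+Ro.from_rotvec(s['tool_rot']).as_matrix()@[-.16,0,0]).round(4))
E
python3 m.py 3
```

```text
top mm [[48.0, 13.9], [55.4, 14.4], [62.7, 15.3]] scene [[56.1, 12.9], [63.8, 15.0], [69.4, 14.9]]
rel mm now [73.2 16.1] vel mm/s [70.   8.4]
t 5.8 p [0.5827 0.2312 0.1589] rot [ 0.02 -0.01  0.02] F [-0.1  0.  -3.1] T [ 0.04  0.46 -0.01] g 0.224 60.0
pan centre [0.7426 0.2351 0.1589]
```

```bash
python3 m.py 5
```

```text
top mm [[69.3, 16.2], [77.9, 16.6], [81.9, 17.2], [79.9, 17.7], [79.5, 17.3]] scene [[75.7, 15.1], [83.0, 15.0], [81.5, 14.7], [80.2, 15.2], [80.4, 15.4]]
rel mm now [83.3 16.7] vel mm/s [14.5  2.1]
t 6.3 p [0.583  0.2312 0.1586] rot [0.   0.   0.01] F [-0.8 -0.6 -4.3] T [0.02 0.43 0.02] g 0.227 60.0
pan centre [0.743  0.2351 0.1586]
```

The tomato meets the wall at about 82 mm, which confirms the pan-centre estimate. The pan is slightly nose-down. I'll carry it across, tilting with the acceleration so the tomato stays put.

Request:
carry_out:
  steps:
    - [0.96,-0.17,0,0,-0.03,0,0]
    - [1.67,-0.29,0,-0.04,-0.22,0,0]
    - [2.15,-0.37,0,-0.12,-0.69,0,0]
    - [2.43,-0.42,0,-0.27,-1.53,0,0]
    - [2.52,-0.44,0,-0.48,-2.78,0,0]
    - [2.46,-0.43,0,-0.78,-4.46,0,0]
    - [2.26,-0.39,0,-1.14,-6.56,0,0]
    - [1.94,-0.34,0,-1.57,-9.05,0,0]
    - [1.54,-0.27,0,-2.06,-11.86,0,0]
    - [1.06,-0.18,0,-2.6,-14.94,0,0]
    - [0.54,-0.09,0,-3.17,-18.2,0,0]
    - [0,0,0,-3.75,-21.55,0,0]

```text
time: 7.5
position: [0.5447, 0.0128, 0.1588]
tool_rot: [-0.037, 3.141, -0.001]
ft_force: [-0.7, -0.1, -3.8]
grip_width: 0.218
grip_force: 60.0
```

Request:
carry_out:
  steps:
    - [-0.54,0.09,0,-0.58,-3.35,0,0]
    - [-1.06,0.18,0,-1.15,-6.61,0,0]
    - [-1.54,0.27,0,-1.69,-9.69,0,0]
    - [-1.94,0.34,0,-2.18,-12.5,0,0]
    - [-2.26,0.39,0,-2.61,-14.99,0,0]
    - [-2.46,0.43,0,-2.97,-17.09,0,0]
    - [-2.52,0.44,0,-3.27,-18.77,0,0]
    - [-2.43,0.42,0,-3.48,-20.02,0,0]
    - [-2.15,0.37,0,-3.63,-20.86,0,0]
    - [-1.67,0.29,0,-3.71,-21.33,0,0]
    - [-0.96,0.17,0,-3.75,-21.52,0,0]
    - [0,0,0,-3.75,-21.55,0,0]

```text
time: 8.7
position: [0.5082, -0.1993, 0.1586]
tool_rot: [-0.04, 3.141, 0.002]
ft_force: [0.0, 0.7, -3.7]
grip_width: 0.224
grip_force: 60.0
```

```bash
python3 m.py 4; cat > pic.py <<'E'
from look import *
a=ctrl.get_image('top')['pixels'][90:270,290:490,::-1];b=ctrl.get_image('scene')['pixels'][100:280,170:370,::-1]
cv2.imwrite(f'pics/{sys.argv[1]}.png',cv2.resize(np.hstack([a,b]),None,fx=2,fy=2,interpolation=cv2.INTER_CUBIC))
E
python3 pic.py c5
```

```text
top mm [[82.9, 15.6], [82.3, 15.8], [82.6, 15.7], [82.7, 15.7]] scene [[82.5, 13.0], [83.1, 13.8], [83.1, 13.4], [82.8, 13.5]]
rel mm now [82.8 14.7] vel mm/s [0.3 0.6]
t 9.1 p [ 0.5082 -0.1993  0.1586] rot [ 0.01 -0.    0.06] F [-0.5  0.3 -3.3] T [0.06 0.47 0.05] g 0.222 60.0
pan centre [ 0.6682 -0.1952  0.1586]
```

View pics/c5.png

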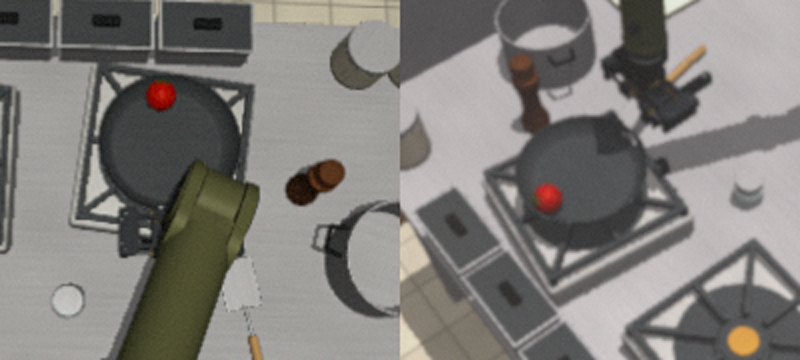

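The pan is over burner_2. The tomato rests at the front wall, at about (161,96) in the top half and (548,198) in the scene half. Next I tilt the nose up 1.5° and measure its acceleration to find the true level.

Request:
carry_out:
  steps:
    - [0,-0.7,0,0,0,0,0]
    - [0,-1.5,0,0,0,0,0]
    - [0,-1.5,0,0,0,0,0]

```text
time: 9.5
position: [0.5076, -0.2, 0.1587]
tool_rot: [-0.037, 3.115, -0.0]
ft_force: [-0.1, -0.3, -3.8]
grip_width: 0.222
grip_force: 60.0
```

```bash
python3 m.py 4
```

```text
top mm [[83.0, 15.0], [81.5, 14.6], [80.8, 14.6], [79.7, 14.8]] scene [[79.5, 8.9], [78.0, 9.0], [77.2, 9.5], [77.0, 9.2]]
rel mm now [77.2 12. ] vel mm/s [-9.4  0.3]
t 9.9 p [ 0.5081 -0.1998  0.1586] rot [ 0.   -1.5   0.01] F [-1.2  0.9 -2.9] T [ 0.01  0.51 -0.02] g 0.223 60.0
pan centre [ 0.668  -0.1959  0.1627]
```

Request:
carry_out:
  steps:
    - [0,-1,0,0,0,0,0]
    - [0,-1,0,0,0,0,0]

```text
time: 10.1
position: [0.5076, -0.2, 0.1585]
tool_rot: [-0.037, 3.097, -0.001]
ft_force: [0.0, 0.9, -3.9]
grip_width: 0.224
grip_force: 60.0
```

```bash
python3 m.py 3
```

```text
top mm [[79.5, 14.4], [76.3, 13.8], [73.0, 14.1]] scene [[73.5, 7.1], [71.1, 7.8], [68.2, 8.4]]
rel mm now [67.7 11.4] vel mm/s [-29.4   2.5]
t 10.4 p [ 0.5081 -0.1998  0.1586] rot [ 0.01 -2.51  0.01] F [ 0.2 -0.6 -3. ] T [ 0.06  0.58 -0.03] g 0.223 60.0
pan centre [ 0.6679 -0.1958  0.1656]
```

```bash
cat > m.py <<'E'
# tomato relative to the pan centre (world axes), triangulated; scene call is 0.05 s after top
from look import *
n=int(sys.argv[1]) if len(sys.argv)>1 else 3
T=[];P=[];Q={'top':[], 'scene':[]}
for i in range(n):
    for nm in Q:
        t=ctrl.get_state()['time'];d=ctrl.get_image(nm);s0=ctrl.get_state()
        R=Ro.from_rotvec(s0['tool_rot']).as_matrix();p=s0['position'];c=p+R@np.array([-.16,0,0])
        e=proj(d,[c[0],c[1],p[2]])[0]
        r=[k for k in red(d) if np.hypot(*(k[1]-e))<45 and k[0]<400]
        Q[nm].append((t,*max(r,key=lambda k:k[0])[1]) if r else (t,np.nan,np.nan));D=d if nm=='top' else D
q={k:np.array(v) for k,v in Q.items()};tt=q['top'][:,0]
qs=np.c_[[np.poly1d(np.polyfit(q['scene'][:,0],q['scene'][:,k],min(2,n-1)))(tt) for k in(1,2)]].T
X=np.array([tri(D,d,a[1:],b) for a,b in zip(q['top'],qs)])
rel=(X-c)*1e3
print('rel mm',rel[:,:2].round(1).tolist(),'z',X[:,2].round(4))
f=np.polyfit(tt-s0['time'],rel[:,:2],1)
print('now',f[1].round(1),'vel',f[0].round(1));s=st()
print('pan centre',c.round(4))
E
python3 m.py 4
```

```text
rel mm [[67.9, 15.2], [64.4, 14.6], [60.5, 14.2], [56.0, 14.2]] z [0.1634 0.1623 0.1623 0.1633]
now [52.4 13.7] vel [-39.6  -3.4]
t 10.8 p [ 0.5081 -0.1998  0.1586] rot [ 0.01 -2.5   0.  ] F [-1.  -0.1 -3.4] T [0.01 0.46 0.01] g 0.219 60.0
pan centre [ 0.6679 -0.1959  0.1656]
```

The three tests together fit a droop of about 0.018 rad and a rolling resistance of about 0.13 m/s², higher than stated. The pan is therefore level at roughly ry = −1°. I'll let the tomato roll about 0.6 s longer, then level the pan so it stops near the centre.

Request:
carry_out:
  steps:
    - [0,0,0,0,0,0,0]
    - [0,0,0,0,0,0,0]
    - [0,0,0,0,0,0,0]
    - [0,0,0,0,0,0,0]
    - [0,0,0,0,0,0,0]
    - [0,0.7,0,0,0,0,0]
    - [0,1.4,0,0,0,0,0]
    - [0,1.4,0,0,0,0,0]

```text
time: 11.6
position: [0.5085, -0.1996, 0.1585]
tool_rot: [-0.039, 3.123, -0.001]
ft_force: [-0.4, 0.5, -4.1]
grip_width: 0.224
grip_force: 60.0
```

```bash
python3 m.py 3
```

```text
rel mm [[-12.7, 13.6], [-19.0, 13.4], [-24.1, 13.4]] z [0.162  0.1607 0.1605]
now [-30.   13.3] vel [-56.8  -1.1]
t 11.9 p [ 0.508  -0.1998  0.1586] rot [ 0.01 -1.1  -0.  ] F [ 0.1  0.  -4. ] T [-0.05  0.45  0.03] g 0.224 60.0
pan centre [ 0.6679 -0.1959  0.1616]
```

Request:
carry_out:
  steps:
    - [0,2,0,0,0,0,0]
    - [0,2,0,0,0,0,0]
    - [0,2,0,0,0,0,0]
    - [0,2,0,0,0,0,0]
    - [0,2,0,0,0,0,0]
    - [0,1,0,0,0,0,0]
    - [0,0,0,0,0,0,0]

```text
time: 12.6
position: [0.5079, -0.1999, 0.1585]
tool_rot: [-0.038, 3.121, -0.0]
ft_force: [-1.3, -0.1, -3.8]
grip_width: 0.225
grip_force: 60.0
```

```bash
python3 m.py 3
```

```text
rel mm [[-18.2, 13.0], [-17.2, 12.9], [-16.6, 13.5]] z [0.1609 0.1616 0.1619]
now [-15.7  13.6] vel [8.1 2.6]
t 12.9 p [ 0.5081 -0.1997  0.1587] rot [ 0.01 -1.12  0.01] F [ 0.5 -0.4 -3.2] T [0.05 0.47 0.01] g 0.221 60.0
pan centre [ 0.668  -0.1958  0.1618]
```

The tomato is 21 mm from the centre and almost stopped. I'll hold and watch.

Request:
carry_out:
  steps:
    - [0,0,0,0,0,0,0]
    - [0,0,0,0,0,0,0]
    - [0,0,0,0,0,0,0]
    - [0,0,0,0,0,0,0]
    - [0,0,0,0,0,0,0]

```text
time: 13.4
position: [0.5081, -0.1998, 0.1586]
tool_rot: [-0.038, 3.122, -0.0]
ft_force: [-1.3, -0.3, -4.4]
grip_width: 0.221
grip_force: 60.0
```

```bash
python3 m.py 3
```

```text
rel mm [[-16.5, 13.6], [-16.1, 13.3], [-16.1, 13.4]] z [0.1621 0.1606 0.1606]
now [-15.9  13.2] vel [ 1.7 -1. ]
t 13.7 p [ 0.508  -0.1998  0.1586] rot [ 0.  -1.1  0. ] F [-0.4  0.7 -4.1] T [ 0.02  0.42 -0.06] g 0.225 60.0
pan centre [ 0.668  -0.1959  0.1617]
```

Request:
carry_out:
  steps:
    - [0,0,0,0,0,0,0]
    - [0,0,0,0,0,0,0]
    - [0,0,0,0,0,0,0]
    - [0,0,0,0,0,0,0]
    - [0,0,0,0,0,0,0]
    - [0,0,0,0,0,0,0]
    - [0,0,0,0,0,0,0]
    - [0,0,0,0,0,0,0]
    - [0,0,0,0,0,0,0]
    - [0,0,0,0,0,0,0]
    - [0,0,0,0,0,0,0]
    - [0,0,0,0,0,0,0]

```text
time: 14.9
position: [0.5081, -0.1998, 0.1586]
tool_rot: [-0.038, 3.122, -0.0]
ft_force: [-0.2, -0.2, -3.5]
grip_width: 0.222
grip_force: 60.0
```

```bash
python3 m.py 2
```

```text
rel mm [[-16.4, 13.6], [-16.2, 13.5]] z [0.1615 0.1611]
now [-16.   13.4] vel [ 2.  -0.9]
t 15.1 p [ 0.5081 -0.1998  0.1586] rot [ 0.   -1.1   0.01] F [-0.8  0.2 -3.1] T [0.05 0.49 0.01] g 0.223 60.0
pan centre [ 0.668  -0.1959  0.1617]
```

The tomato isn't moving. I'll keep holding.

Request:
carry_out:
  steps:
    - [0,0,0,0,0,0,0]
    - [0,0,0,0,0,0,0]
    - [0,0,0,0,0,0,0]
    - [0,0,0,0,0,0,0]
    - [0,0,0,0,0,0,0]
    - [0,0,0,0,0,0,0]
    - [0,0,0,0,0,0,0]
    - [0,0,0,0,0,0,0]
    - [0,0,0,0,0,0,0]
    - [0,0,0,0,0,0,0]
    - [0,0,0,0,0,0,0]
    - [0,0,0,0,0,0,0]

```text
time: 16.3
position: [0.5081, -0.1998, 0.1586]
tool_rot: [-0.038, 3.122, -0.0]
ft_force: [-0.9, 0.2, -3.6]
grip_width: 0.225
grip_force: 60.0
```

Request:
carry_out:
  steps:
    - [0,0,0,0,0,0,0]
    - [0,0,0,0,0,0,0]
    - [0,0,0,0,0,0,0]
    - [0,0,0,0,0,0,0]
    - [0,0,0,0,0,0,0]
    - [0,0,0,0,0,0,0]
    - [0,0,0,0,0,0,0]
    - [0,0,0,0,0,0,0]
    - [0,0,0,0,0,0,0]
    - [0,0,0,0,0,0,0]
    - [0,0,0,0,0,0,0]
    - [0,0,0,0,0,0,0]

```text
time: 17.5
position: [0.5081, -0.1998, 0.1586]
tool_rot: [-0.038, 3.122, -0.0]
ft_force: [-0.4, 0.3, -3.4]
grip_width: 0.22
grip_force: 60.0
```

Request:
carry_out:
  steps:
    - [0,0,0,0,0,0,0]
    - [0,0,0,0,0,0,0]
    - [0,0,0,0,0,0,0]
    - [0,0,0,0,0,0,0]
    - [0,0,0,0,0,0,0]
    - [0,0,0,0,0,0,0]
    - [0,0,0,0,0,0,0]
    - [0,0,0,0,0,0,0]
    - [0,0,0,0,0,0,0]
    - [0,0,0,0,0,0,0]
    - [0,0,0,0,0,0,0]
    - [0,0,0,0,0,0,0]

```text
time: 18.7
position: [0.5081, -0.1998, 0.1586]
tool_rot: [-0.038, 3.122, -0.0]
ft_force: [-0.3, -0.3, -2.6]
grip_width: 0.221
grip_force: 60.0
```

```bash
python3 m.py 2
```

```text
rel mm [[-16.2, 13.5], [-16.2, 13.3]] z [0.1612 0.1608]
now [-16.1  13.1] vel [ 0.8 -1.6]
t 18.9 p [ 0.508  -0.1998  0.1586] rot [ 0.01 -1.1   0.01] F [-0.2 -1.  -3. ] T [0.   0.46 0.  ] g 0.224 60.0
pan centre [ 0.668  -0.1959  0.1616]
```

Request:
carry_out:
  steps:
    - [0,0,0,0,0,0,0]
    - [0,0,0,0,0,0,0]
    - [0,0,0,0,0,0,0]
    - [0,0,0,0,0,0,0]
    - [0,0,0,0,0,0,0]
    - [0,0,0,0,0,0,0]
    - [0,0,0,0,0,0,0]
    - [0,0,0,0,0,0,0]
    - [0,0,0,0,0,0,0]
    - [0,0,0,0,0,0,0]
    - [0,0,0,0,0,0,0]
    - [0,0,0,0,0,0,0]

```text
time: 20.1
position: [0.5081, -0.1998, 0.1586]
tool_rot: [-0.038, 3.122, -0.0]
ft_force: [-0.6, -0.5, -3.6]
grip_width: 0.223
grip_force: 60.0
```

Request:
carry_out:
  steps:
    - [0,0,0,0,0,0,0]
    - [0,0,0,0,0,0,0]
    - [0,0,0,0,0,0,0]
    - [0,0,0,0,0,0,0]
    - [0,0,0,0,0,0,0]
    - [0,0,0,0,0,0,0]
    - [0,0,0,0,0,0,0]
    - [0,0,0,0,0,0,0]
    - [0,0,0,0,0,0,0]
    - [0,0,0,0,0,0,0]
    - [0,0,0,0,0,0,0]
    - [0,0,0,0,0,0,0]

```text
time: 21.3
position: [0.5081, -0.1998, 0.1586]
tool_rot: [-0.038, 3.122, -0.0]
ft_force: [0.8, 0.3, -4.1]
grip_width: 0.224
grip_force: 60.0
```

Request:
carry_out:
  steps:
    - [0,0,0,0,0,0,0]
    - [0,0,0,0,0,0,0]
    - [0,0,0,0,0,0,0]
    - [0,0,0,0,0,0,0]
    - [0,0,0,0,0,0,0]
    - [0,0,0,0,0,0,0]
    - [0,0,0,0,0,0,0]
    - [0,0,0,0,0,0,0]

```text
time: 22.1
position: [0.5081, -0.1998, 0.1586]
tool_rot: [-0.038, 3.122, -0.0]
ft_force: [0.6, 0.1, -3.6]
grip_width: 0.221
grip_force: 60.0
```

```bash
python3 m.py 2; python3 pic.py c6
```

```text
rel mm [[-16.1, 13.5], [-16.3, 13.6]] z [0.1613 0.1614]
now [-16.5  13.8] vel [-1.9  1.4]
t 22.3 p [ 0.508  -0.1998  0.1586] rot [ 0.01 -1.1   0.  ] F [-0.6  0.3 -3.3] T [-0.    0.45  0.02] g 0.22 60.0
pan centre [ 0.6679 -0.1959  0.1616]
```

View pics/c6.png

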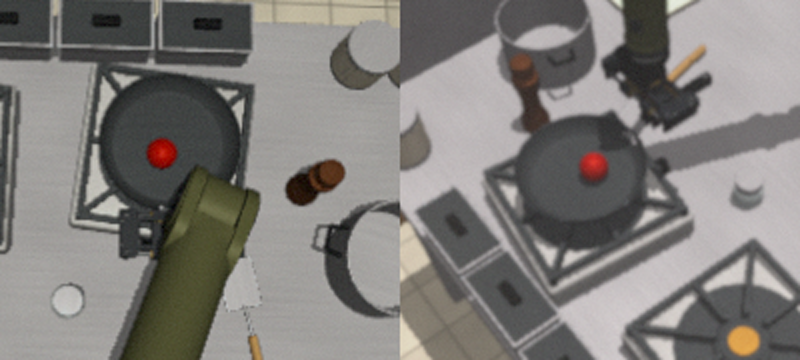

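The tomato has stayed about 21 mm from the centre for more than nine seconds (top half (161,153)), with the pan clear above the burner. Next I lower it gently.

Request:
carry_out:
  steps:
    - [0,0,0,0,0,-0.2,0]
    - [0,0,0,0,0,-0.6,0]
    - [0,0,0,0,0,-1,0]
    - [0,0,0,0,0,-1.4,0]
    - [0,0,0,0,0,-1.8,0]
    - [0,0,0,0,0,-2.1,0]
    - [0,0,0,0,0,-2.3,0]
    - [0,0,0,0,0,-2.45,0]
    - [0,0,0,0,0,-2.55,0]
    - [0,0,0,0,0,-2.65,0]
    - [0,0,0,0,0,-2.7,0]
    - [0,0,0,0,0,-2.7,0]

```text
time: 23.6
position: [0.5081, -0.1998, 0.1316]
tool_rot: [-0.038, 3.122, -0.0]
ft_force: [0.3, -0.0, -2.2]
grip_width: 0.226
grip_force: 60.0
```

Request:
carry_out:
  steps:
    - [0,0,0,0,0,-0.05,0]
    - [0,0,0,0,0,-0.1,0]
    - [0,0,0,0,0,-0.15,0]
    - [0,0,0,0,0,-0.2,0]
    - [0,0,0,0,0,-0.2,0]

```text
time: 24.1
position: [0.508, -0.1998, 0.1295]
tool_rot: [-0.038, 3.122, -0.0]
ft_force: [0.9, -0.4, -3.4]
grip_width: 0.226
grip_force: 60.0
```

```bash
python3 m.py 2
```

```text
rel mm [[-16.8, 13.7], [-16.5, 13.4]] z [0.1322 0.1322]
now [-16.1  13.1] vel [ 3.4 -3.1]
t 24.3 p [ 0.5081 -0.1998  0.1296] rot [ 0.   -1.11  0.01] F [-0.3 -0.3 -3.3] T [ 0.05  0.36 -0.04] g 0.224 60.0
pan centre [ 0.668  -0.1959  0.1327]
```

Request:
carry_out:
  steps:
    - [0,0,0,0,0,-0.05,0]
    - [0,0,0,0,0,-0.1,0]
    - [0,0,0,0,0,-0.1,0]

```text
time: 24.6
position: [0.508, -0.1997, 0.1285]
tool_rot: [-0.038, 3.122, -0.0]
ft_force: [-1.1, 0.8, -3.9]
grip_width: 0.224
grip_force: 60.0
```

```bash
python3 m.py 2
```

```text
rel mm [[-16.4, 13.5], [-16.4, 13.5]] z [0.1304 0.1307]
now [-16.3  13.4] vel [ 0.6 -0.8]
t 24.8 p [ 0.5081 -0.1998  0.1286] rot [ 0.   -1.1   0.01] F [-0.6 -0.5 -3. ] T [ 0.06  0.38 -0.  ] g 0.224 60.0
pan centre [ 0.668  -0.1959  0.1317]
```

Request:
carry_out:
  steps:
    - [0,0,0,0,0,-0.05,0]
    - [0,0,0,0,0,-0.1,0]
    - [0,0,0,0,0,-0.15,0]
    - [0,0,0,0,0,-0.15,0]

```text
time: 25.2
position: [0.5079, -0.2, 0.1275]
tool_rot: [-0.038, 3.122, -0.0]
ft_force: [-2.5, 0.2, 0.5]
grip_width: 0.226
grip_force: 60.0
```

```bash
python3 m.py 2
```

```text
rel mm [[-16.4, 13.4], [-16.5, 13.5]] z [0.1304 0.1307]
now [-16.5  13.5] vel [-0.6  0.3]
t 25.4 p [ 0.5081 -0.2     0.1274] rot [-0.   -1.12 -0.  ] F [-3.5  0.7  1.2] T [0.11 0.77 0.06] g 0.225 60.0
pan centre [ 0.668  -0.1961  0.1305]
```

The rear edge has touched, so the pan is slightly nose-up. I'll pitch it down to level.

Request:
carry_out:
  steps:
    - [0,0.2,0,0,0,0.02,0]
    - [0,0.4,0,0,0,0.04,0]
    - [0,0.6,0,0,0,0.06,0]
    - [0,0.8,0,0,0,0.08,0]
    - [0,0.8,0,0,0,0.08,0]

```text
time: 25.9
position: [0.5083, -0.1999, 0.1281]
tool_rot: [-0.038, 3.136, -0.0]
ft_force: [-3.1, 0.1, 2.2]
grip_width: 0.221
grip_force: 60.0
```

```bash
python3 m.py 2
```

```text
rel mm [[-16.6, 13.3], [-16.5, 13.2]] z [0.1304 0.1301]
now [-16.4  13.2] vel [ 0.9 -0.7]
t 26.1 p [ 0.5083 -0.1999  0.128 ] rot [-0.   -0.34  0.  ] F [-3.1 -0.3  3.5] T [-0.01  0.52  0.05] g 0.226 60.0
pan centre [ 0.6682 -0.196   0.129 ]
```

Request:
carry_out:
  steps:
    - [0,0.2,0,0,0,0.03,0]
    - [0,0.4,0,0,0,0.06,0]
    - [0,0.6,0,0,0,0.09,0]
    - [0,0.7,0,0,0,0.1,0]
    - [0,0.7,0,0,0,0.1,0]

```text
time: 26.6
position: [0.5084, -0.1996, 0.1286]
tool_rot: [0.038, -3.135, -0.0]
ft_force: [0.1, 0.2, -1.7]
grip_width: 0.224
grip_force: 60.0
```

```bash
python3 m.py 2
```

```text
rel mm [[-16.4, 13.2], [-16.4, 13.1]] z [0.1304 0.1299]
now [-16.4  13. ] vel [-0.4 -0.8]
t 26.8 p [ 0.5084 -0.1996  0.1288] rot [0.01 0.36 0.01] F [ 1.  -0.1 -0.8] T [-0.04 -0.36 -0.03] g 0.227 60.0
pan centre [ 0.6684 -0.1957  0.1279]
```

The pan now rests flat, because the torque changed sign with the TCP at the same height as when I gripped it. I'll relax the pitch, open the fingers and retreat straight up.

Request:
carry_out:
  steps:
    - [0,-0.15,0,0,0,-0.01,0]
    - [0,-0.3,0,0,0,-0.02,0]
    - [0,-0.3,0,0,0,-0.02,0]

```text
time: 27.1
position: [0.5079, -0.1997, 0.1286]
tool_rot: [0.038, -3.14, -0.0]
ft_force: [1.3, -0.8, -2.0]
grip_width: 0.224
grip_force: 60.0
```

```bash
python3 -c "
from look import *
st()"
```

```text
t 27.1 p [ 0.5079 -0.1997  0.1286] rot [0.01 0.1  0.01] F [ 1.3 -0.8 -2. ] T [-0.   -0.21  0.05] g 0.224 60.0
```

Request:
carry_out:
  steps:
    - [0,0,0,0,0,0,0.24]
    - [0,0,0,0,0,0,0.27]
    - [0,0,0,0,0,0,0.3]
    - [0,0,0,0,0,0,0.4]
    - [0,0,0,0,0,0,0.5]
    - [0,0,0,0,0,0,0.6]
    - [0,0,0,0,0,0,0.7]
    - [0,0,0,0,0,0,0.7]
    - [0,0,0,0,0,0,0.7]
  squeeze: 10

```text
time: 28.0
position: [0.5081, -0.1998, 0.1287]
tool_rot: [0.038, -3.14, -0.0]
ft_force: [0.2, -0.2, -0.9]
grip_width: 0.68
grip_force: 0.0
```

```bash
python3 m.py 2
```

```text
rel mm [[-16.8, 13.8], [-16.8, 13.6]] z [0.13   0.1299]
now [-16.9  13.3] vel [-0.9 -2.7]
t 28.2 p [ 0.5081 -0.1998  0.1287] rot [0.  0.1 0. ] F [-0.3  0.3 -0. ] T [0.02 0.03 0.01] g 0.698 0.0
pan centre [ 0.668  -0.1959  0.1284]
```

Request:
carry_out:
  steps:
    - [0,0,0,0,0,0.5,0.8]
    - [0,0,0,0,0,2,0.8]
    - [0,0,0,0,0,4.5,0.8]
    - [0,0,0,0,0,7.5,0.8]
    - [0,0,0,0,0,10,0.8]
    - [0,0,0,-1,0,12,0.8]
    - [0,0,0,-3,0,13,0.8]
    - [0,0,0,-5,0,13,0.8]
    - [0,0,0,-5,0,13,0.8]
    - [0,0,0,-5,0,13,0.8]
    - [0,0,0,-5,0,13,0.8]

```text
time: 29.3
position: [0.4588, -0.1995, 0.259]
tool_rot: [0.039, -3.14, 0.0]
ft_force: [-0.9, 0.5, 0.0]
grip_width: 0.801
grip_force: 0.0
```

```bash
python3 pic.py c7; python3 m.py 2
```

```text
rel mm [[33.3, 13.3], [33.1, 13.5]] z [0.1302 0.1301]
now [32.9 13.6] vel [-2.1  1.6]
t 29.6 p [ 0.4582 -0.1997  0.2584] rot [-0.01  0.14  0.02] F [ 0.5  0.3 -0.6] T [0.04 0.02 0.01] g 0.794 0.0
pan centre [ 0.6182 -0.1958  0.258 ]
```

View pics/c7.png

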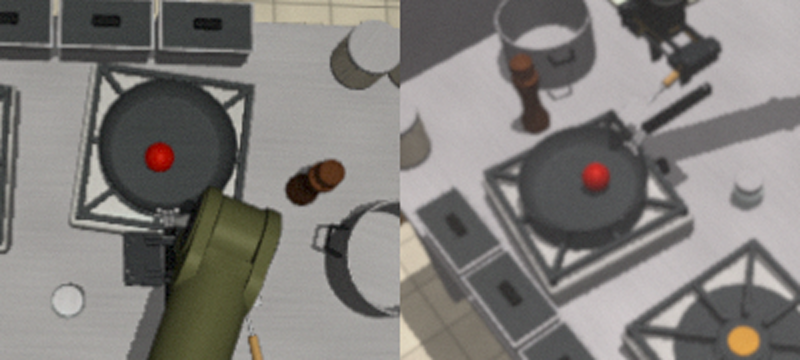

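The pan stands flat and released on burner_2. Its rim spans about x 99–237 in the top half, which puts the centre near (0.667, −0.196) on the burner. The tomato is inside at (160,157), and the gripper is clear. I'll hand it in.

```bash
python3 -c "
from bench import ctrl
print(ctrl.close_job())"
```

```text
the job is handed in; nothing more can be done
None
```

The job is handed in (no verdict came back): by my measurements the tomato stayed about 21 mm from the pan's centre for more than nine seconds above burner_2, and the pan now stands flat, centred and released there with the tomato in it; the grip was 60 N, the gripper's limit, not the 90 N advised, and it held with only a slight droop.

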